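Pump a bar clamp closed on a foam-and-timber joint and hold it

ROBOT

A 6-joint arm with a two-finger parallel gripper is mounted at the origin on the work surface; the furniture and walls round the work are solid. World frame = base frame: x ahead of the robot, y to its left, z up, the work surface at z = 0. Lengths are in m, angles in rad, forces in N, time in s.
With the tool pointing down it reaches from about 0.35 to 0.975 m from the base axis. Payload 4.9 kg.
Tool frame: the origin (TCP) lies at the very end of the fingers, on their centre line; the grasp point (between the pads) lies 19 mm behind it (ctrl.pinch_z is the distance from the TCP to the grasp point, in m); z points along the fingers, y is the line along which they close (so a half turn about z gives the same grasp; the last joint's range is limited). The gripper opens to 85 mm and grips with 20 to 120 N. Pads are 22 mm wide; open, the fingers measure 114 mm over their backs; the gripper's body (76 mm by 85 mm) begins 54 mm behind the grasp point. The pads swing forward as they close: fully open they stand 13 mm farther back than shut.
Start: joints at [-1.394, 0.053, 1.613, -0, 1.476, -0.119], TCP at [0.182, -0.598, 0.202] pointing down, gripper open.
Joint ranges: [-3.01, 3.01], [-1.01, 2.22], [0.06, 2.58], [-1.02, 4.17], [0.09, 2.62], [-3.14, 3.14]. Speed limits (rad/s): [2.57, 2.57, 3.14, 3.14, 3.14, 3.14].

INTERFACE

Orientations are given as a rotation vector (axis times angle).
In Python, from station import ctrl, optics gives the robot as it stands. The module is installed in compiled form; this text tells all that it offers.
- The arm moves only by the shell command python3 -m handwheel 'ROWS' [OPENING] [FORCE]. ROWS is JSON, one flat list of numbers, 6 for each row, row after row: the shift along the tool's x, y, z in m, then the turn, a rotation vector about the tool's x, y, z in degrees. A call has 1 to 20 rows; each row shifts and turns the commanded pose from where the row before left it, along the tool's axes as they then stand; what a row does not reach is not made up. A row lasts 1/10 s, in which the tool goes at most 50 mm and 8.59 degrees, less where a joint would pass 70% of its speed; a pose out of reach is approached as far as the arm can. A call is refused whole if a number of a shift passes 0.05 or a number of a turn 8.59, either way. A call with a gripper value outside its range is refused whole. OPENING is the closure, from 0 (fully open) to 1 (shut), set as the call begins (- or left out, the last holds). The fingers move at their own pace and stop on an object; FORCE is the grip in N (left out, the last holds). Time passes only in rows, so rows that do not move let the fingers close. It gives the time, the measured TCP pose, the force and the opening at its end, in the units of the state.
- ctrl.get_obs(): the state, without advancing time (a new reading comes with each control period).
- optics.get_image(name): name is "scene" or "side" or "wrist"; returns (picture, depth): 420x560x3 uint8, red, green, blue; 420x560 float32, m along the optical axis (not along the pixel's ray), 0 where there is no reading.
- optics.get_calibration(name): a dict with "fovy" (degrees; the focal length in pixels is half the picture's height over the tangent of half this angle, whatever the lens; pixels are square), "cx", "cy" (the principal point, pixels), "rvec" (rotation vector, rad) and "tvec" (3), from world to camera coordinates, as OpenCV has them; the wrist camera has in their place "mount" (4x4, takes a point from camera to tool coordinates, whose origin is the TCP and whose axes are the flange's). Camera axes: x right, y down, z forward; pixel columns grow to the right and rows downward; lengths in m; the calibration is good to about 2 mm. A picture is of the moment at which its call begins: read the wrist's pose just before it. get_calibration takes no time and is no camera call.
- ctrl.finish_job(): hands the job in, once; it reports no verdict.
The state is a dict: "t": time; "q": joint angles; "dq": joint speeds; "effort": joint torques, N m; "tool_pos": TCP position; "tool_rot": TCP orientation; "contact_force": force on the tool from outside, world axes, zero at the start; "wrist_torque": the same for the moment, N m; "opening": finger opening in m.
Only numpy, scipy, OpenCV 4.12 (cv2) and the standard library are available. Lean on these libraries where they do the work, as an engineer would, in place of code of your own. Each camera call takes 0.05 s, during which the arm holds its last target. There are 200 camera calls.

TASK

The foam tower and the timber block between the jaws of the orange bar clamp are to be pressed together for gluing. Pump the clamp's black trigger towards its orange grip, letting it spring back between squeezes, until the jaws have brought the two blocks together, and then keep the trigger squeezed so that the sprung far pad stays pushed in to about half of its travel: firm, but never so hard that the spring bottoms out and the foam is crushed. Finish while still holding the trigger squeezed; work the clamp only by its grip and trigger, not by pushing the bar, jaws or blocks, and leave the glue bottle, tape measure and eraser where they stand.

Things in the scene. Friction and masses are not known exactly. Their poses are not given: they have to be found in the camera images.
- clamp: one-hand bar clamp screwed to the desk, orange housing 90 x 38 mm, top 100 mm above the desk. Origin: on the desk under the housing; x runs along the bar from grip to far jaw, z up. On the housing stand the fixed orange grip (16 mm thick in x, 24 mm wide, top at z 155 mm) and on its +x side the black trigger (top at about 143 mm). The bar (20 mm high) runs at z 65 to 85 mm through the housing
- grip_face (a point): middle of the outer face of the fixed grip (the side away from the trigger), z = 135 mm, x = -38 mm in the clamp's frame; one finger bears here
- trigger_face (a point): middle of the outer face (jaw side) of the trigger's finger roll, 18 mm in diameter, 26 mm wide, z about 135 mm. At rest 60 mm from grip_face along x, fully squeezed about 41 mm: a gripper pointing down and closing along the bar can take grip and trigger between its fingers
- trigger (a joint): trigger angle: 0 at rest, 0.30 rad fully squeezed (20 mm at the roll). A spring returns it with 2 to 4 N. A full squeeze draws the bar in by about 16 mm; on the way back the bar stays. At the roll it takes 5 to 7 N to move the bar free, and about 1 N more per newton of clamping: 16 N at the roll pushes the pad in by some 8 mm, 18 N by some 10 mm
- bar (a joint): how far the bar with the far jaw has been drawn in, m: 0 is wide open, at most 0.085; starts between 0 and 0.03. A light brake keeps the bar where it is left, but it holds only some 2 to 3 N: the blocks are firmly pressed only while the trigger is held squeezed
- jaw_pad (a joint): how far the far jaw's sprung rubber pad is pushed in, m: 0 free, 0.0185 at its stop; 1.2 N per mm, so half travel is 11 N. Beyond the stop the force rises at once
- far_pad (a point): middle of the face of the sprung pad (40 mm wide, 38 mm high) on the far jaw, 29 mm above the desk; it faces the near pad
- near_pad (a point): middle of the face of the fixed pad (40 x 38 mm) on the near jaw, 29 mm above the desk
- foam_block: light blue foam tower, 44 x 44 mm, 58 mm high, loose on the desk between the jaws on the far jaw's side; origin at the centre of its underside. Fragile
- timber_block: brown timber cube, 34 mm, loose on the desk between the jaws on the near jaw's side; origin at the centre of its underside. There are gaps of some millimetres to the near pad and to the foam; the pads slide both blocks up without harm
- glue_bottle: white glue bottle with grey cap, 43 mm in diameter, 134 mm high, behind the clamp; origin at the centre of its underside; leave it alone
- tape_measure: yellow and black tape measure, 30 x 62 x 52 mm, behind the clamp; origin at the centre of its underside; leave it alone
- eraser: blue and white eraser, 22 x 52 x 13 mm, beside the far jaw on the robot's side; origin at the centre of its underside; leave it alone
Mind the look-alikes: they are no part of the job. What is shaped like the foam_block but brown or pink is not meant. Several things have the shape of the timber_block; the one meant has the colours described above.

How it is judged:
By the outcome, as a careful person would: the job done as asked, in the order asked, and still so for the second after the job is handed in, while the arm keeps its last pose, push and grip.
It also fails if it takes over 40 s, if anything falls off the work surface, if the arm or the gripper's body presses on something with over 40 N, if the wrist force passes 120 N, or if a joint passes its speed limit or range.

## Working session

There is one attempt and no reset: what is moved stays moved. The work goes in short steps, Python scripts to look and compute and a shell command to move; the robot and the scene stay as the last step left them, time stands still between calls to the robot, and variables do not carry over. Pictures are saved under pics/ and viewed, on a budget of 10 in all, crops included, one or two more only if the job needs it, and the job is handed in when it is done.

```bash
mkdir -p pics; cat > h.py <<'E'
import numpy as np,cv2
from scipy.spatial.transform import Rotation as R
from station import ctrl,optics
def grab(n):
    o=ctrl.get_obs();im,d=optics.get_image(n);c=optics.get_calibration(n)
    f=210/np.tan(np.radians(c['fovy'])/2)
    if 'mount' in c:
        T=np.eye(4);T[:3,:3]=R.from_rotvec(o['tool_rot']).as_matrix();T[:3,3]=o['tool_pos'];M=T@np.array(c['mount'])
    else:
        Rm=R.from_rotvec(np.ravel(c['rvec'])).as_matrix();M=np.eye(4);M[:3,:3]=Rm.T;M[:3,3]=-Rm.T@np.ravel(c['tvec'])
    v,u=np.mgrid[:420,:560];P=np.stack([(u-c['cx'])/f*d,(v-c['cy'])/f*d,d],-1)@M[:3,:3].T+M[:3,3]
    return im,d,P
E
python3 - <<'E'
from h import *
o=ctrl.get_obs();print(o['t'],o['tool_pos'],o['tool_rot'],o['opening'],ctrl.pinch_z)
for n in('scene','side'):
    im,d,P=grab(n);np.savez(f'pics/{n}0.npz',im=im,d=d,P=P);cv2.imwrite(f'pics/{n}0.png',im[...,::-1])
a=[cv2.imread(f'pics/{n}0.png') for n in('scene','side')]
E
```

```text
0.0 [ 0.18204333 -0.59717815  0.20053602] [-3.10522381e+00 -4.62574802e-01  1.43444943e-04] 0.08537595146104243 0.0187
```

View pics/scene0.png

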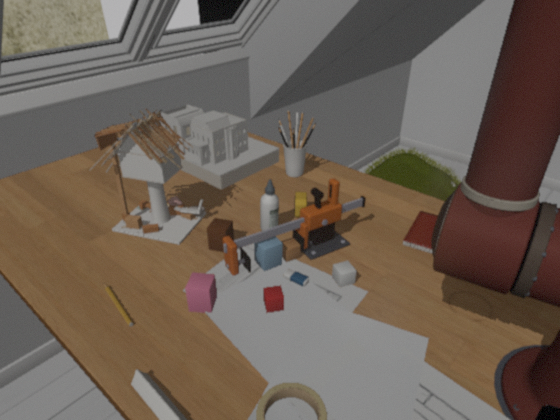

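View pics/side0.png

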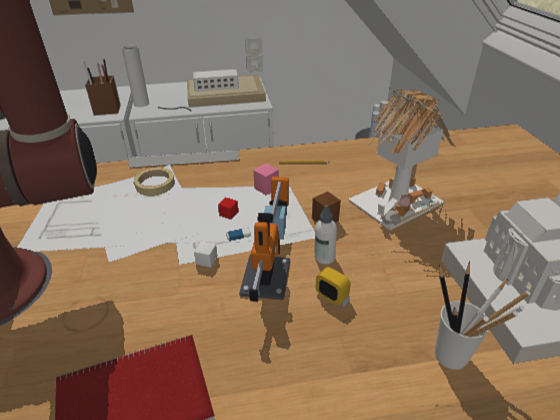

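Scene: orange grip at (334,190), black trigger (317,198), far jaw (231,255), foam (268,252), timber (291,249). The look-alikes are the brown tower (220,235), pink tower (201,292), red cube (273,299) and white cube (344,273). Next is one close crop and the positions.

```bash
python3 - <<'E'
from h import *
z=np.load('pics/scene0.npz');im,P=z['im'],z['P']
cv2.imwrite('pics/crop.png',cv2.resize(im[170:290,210:380,::-1],None,fx=4.7,fy=4.7,interpolation=cv2.INTER_CUBIC))
for n,box in(('scene',(170,290,210,380)),('side',(170,310,230,310))):
    z=np.load(f'pics/{n}0.npz');im,P,d=z['im'],z['P'],z['d']
    hsv=cv2.cvtColor(im,cv2.COLOR_RGB2HSV);m=np.zeros(d.shape,bool);a,b,c,e=box;m[a:b,c:e]=1;m&=d>0
    og=m&(hsv[...,0]<15)&(hsv[...,1]>190)&(P[...,2]>.02)&(hsv[...,2]>90)
    g=og&(P[...,2]>.11)
    print(n)
    for k,s in(('orange>0.11',g),('orange .15+',og&(P[...,2]>.148)),('orange housing top',og&(abs(P[...,2]-.1)<.006)),('black>.11',m&(im.max(-1)<60)&(P[...,2]>.108)),('bar',m&(hsv[...,1]<70)&(abs(P[...,2]-.085)<.004))):
        q=P[s]
        if len(q)>3:
            print(k,len(q),q.mean(0).round(4),np.percentile(q,[3,97],axis=0).round(4).tolist())
            w,V=np.linalg.eigh(np.cov(q[:,:2].T));print('  dir',np.degrees(np.arctan2(V[1,1],V[0,1])).round(1))
E
```

```text
scene
orange>0.11 32 [ 0.5136 -0.0882  0.1322] [[0.5088, -0.0937, 0.1116], [0.5219, -0.0846, 0.1541]]
  dir -151.9
orange .15+ 5 [ 0.5174 -0.0884  0.1518] [[0.5126, -0.0934, 0.1483], [0.5233, -0.0852, 0.1549]]
  dir -152.9
orange housing top 72 [ 0.5216 -0.0594  0.0989] [[0.5045, -0.0951, 0.0941], [0.5464, -0.0227, 0.1041]]
  dir 66.0
black>.11 133 [ 0.5309 -0.0511  0.1315] [[0.5207, -0.0861, 0.1093], [0.5445, -0.0418, 0.144]]
  dir -169.9
bar 371 [0.573  0.0068 0.0842] [[0.4958, -0.1716, 0.0813], [0.657, 0.1312, 0.088]]
  dir 74.2
side
orange>0.11 260 [ 0.5228 -0.1018  0.1364] [[0.5113, -0.1076, 0.1109], [0.5335, -0.0839, 0.1547]]
  dir 84.2
orange .15+ 88 [ 0.5227 -0.1008  0.1526] [[0.5128, -0.1066, 0.1488], [0.5326, -0.0939, 0.155]]
  dir 169.9
orange housing top 314 [ 0.5324 -0.0865  0.0986] [[0.5057, -0.1131, 0.0946], [0.5547, -0.0379, 0.1046]]
  dir 61.0
black>.11 185 [ 0.5313 -0.0739  0.1353] [[0.5177, -0.1063, 0.1169], [0.5474, -0.0545, 0.1435]]
  dir 70.6
bar 249 [ 0.5323 -0.0654  0.0842] [[0.4913, -0.1837, 0.0818], [0.5909, 0.1225, 0.0873]]
  dir 72.5
```

View pics/crop.png

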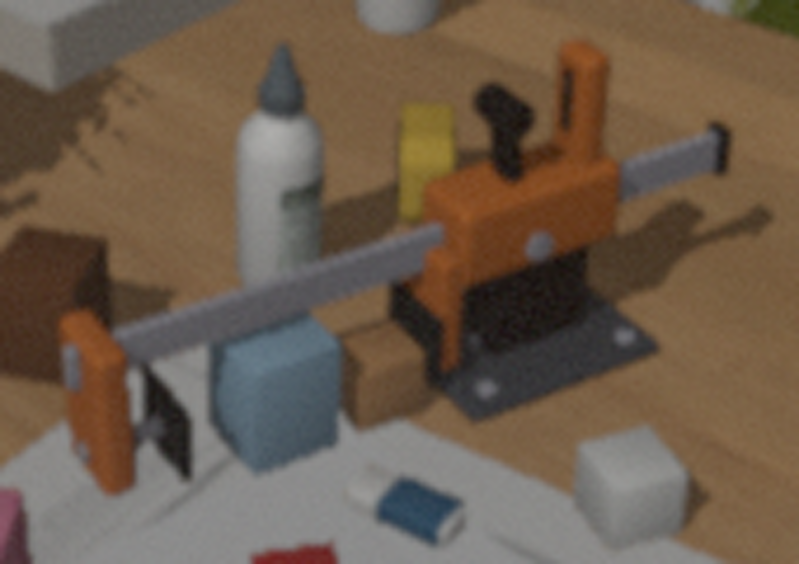

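Confirmed in the crop: light-blue foam and light-brown timber sit between the pads. The black trigger is on the far-jaw side of the orange grip. Next are clamp-frame measurements.

```bash
cat > m.py <<'E'
from h import *
def sets(n,im,d,P,th=73.2):
    a=np.radians(th);u=np.array([np.cos(a),np.sin(a)]);v=np.array([-u[1],u[0]])
    hsv=cv2.cvtColor(im,cv2.COLOR_RGB2HSV).astype(int);H,S,V=hsv[...,0],hsv[...,1],hsv[...,2];Z=P[...,2]
    U=P[...,:2]@u;W=P[...,:2]@v;m=(d>0)&(abs(W+.53)<.06)&(U>-.12)&(U<.36)
    og=m&(H<15)&(S>185)&(V>70)
    D={'grip':og&(Z>.115)&(Z<.16),'housing':og&(Z>.04)&(Z<.104)&(U<.16),'farjaw':og&(Z>.03)&(U>.16),'trig':m&(im.max(-1)<60)&(Z>.122)&(Z<.15)&(U>.04),
    'bar':m&(S<80)&(abs(Z-.085)<.003),'foam':m&(H>95)&(H<115)&(S>50)&(Z>.015)&(Z<.062)&(U>.12),
    'timber':m&(H>5)&(H<20)&(S>80)&(S<185)&(Z>.012)&(Z<.036)&(U>.06)&(U<.2),
    'pads':m&(im.max(-1)<50)&(Z>.015)&(Z<.05)&(U>.06)}
    for k,s in D.items():
        if s.sum()>4:print(n,k,s.sum(),'U',np.percentile(U[s],[2,50,98]).round(4),'W',np.percentile(W[s],[2,50,98]).round(4),'Z',np.percentile(Z[s],[2,98]).round(3))
    return D,U,W
if __name__=='__main__':
    for n in('scene','side'):
        z=np.load(f'pics/{n}0.npz');D,U,W=sets(n,z['im'],z['d'],z['P'])
        for k in('bar',):
            s=D[k];print('slope deg',np.degrees(np.polyfit(U[s],W[s],1)[0]))
E
python3 m.py
```

```text
scene grip 66 U [0.0579 0.0647 0.0682] W [-0.5279 -0.517  -0.5133] Z [0.115 0.156]
scene housing 359 U [0.0536 0.0969 0.1443] W [-0.5359 -0.5097 -0.5061] Z [0.063 0.101]
scene farjaw 7 U [0.3031 0.3124 0.3151] W [-0.5394 -0.5249 -0.5076] Z [0.06 0.09]
scene trig 98 U [0.0685 0.1067 0.1126] W [-0.5365 -0.5204 -0.5125] Z [0.124 0.144]
scene bar 253 U [-0.0237  0.2003  0.3167] W [-0.5307 -0.5262 -0.5217] Z [0.082 0.087]
scene foam 577 U [0.2036 0.2299 0.2456] W [-0.5348 -0.5065 -0.5032] Z [0.016 0.059]
scene timber 371 U [0.0725 0.166  0.1893] W [-0.5408 -0.5127 -0.5054] Z [0.013 0.035]
scene pads 495 U [0.0627 0.1116 0.2792] W [-0.5385 -0.5145 -0.5073] Z [0.017 0.049]
slope deg -0.6616354365207602
side grip 230 U [0.0488 0.0516 0.0925] W [-0.5397 -0.5319 -0.5186] Z [0.116 0.155]
side housing 579 U [0.0418 0.0491 0.1248] W [-0.5474 -0.5387 -0.5121] Z [0.064 0.102]
side farjaw 260 U [0.2939 0.2971 0.3077] W [-0.5485 -0.537  -0.5139] Z [0.035 0.089]
side trig 169 U [0.0486 0.0934 0.1024] W [-0.5414 -0.5294 -0.5178] Z [0.124 0.144]
side bar 237 U [-0.033   0.026   0.2937] W [-0.5333 -0.5286 -0.5219] Z [0.082 0.087]
side foam 294 U [0.1975 0.2154 0.2719] W [-0.5503 -0.5416 -0.5094] Z [0.02  0.059]
side timber 26 U [0.0762 0.1388 0.1842] W [-0.5474 -0.5425 -0.5409] Z [0.013 0.034]
side pads 83 U [0.062  0.2698 0.2931] W [-0.5489 -0.5408 -0.5141] Z [0.016 0.048]
slope deg -0.6587468745188078
```

```bash
python3 -m handwheel '[0.035,-0.03,0,0,0,0, 0.035,-0.03,0,0,0,0, 0.035,-0.03,0,0,0,0, 0.035,-0.03,0,0,0,0, 0.035,-0.03,0,0,0,0, 0.035,-0.03,0,0,0,0, 0.035,-0.03,0,0,0,0, 0.035,-0.03,0,0,0,0, 0.035,-0.03,0,0,0,0, 0.035,-0.03,0,0,0,0, 0.035,-0.03,0,0,0,0, 0.035,-0.03,0,0,0,0]' 0 20
```

```text
t: 1.3
tool_pos: [0.4794, -0.1291, 0.2015]
tool_rot: [3.107, 0.463, -0.0]
contact_force: [1.0, -1.0, 0.1]
opening: 0.0855
```

Bar heading is about 72.5°. The tool's y axis is 34.4° off, so I'll shift over the grip and trigger, then turn.

```bash
python3 -m handwheel '[0.031,-0.019,0,0,0,0, 0.031,-0.019,0,0,0,0, 0,0,0,0,0,8.59, 0,0,0,0,0,8.59, 0,0,0,0,0,8.59, 0,0,0,0,0,8.59, 0,0,0,0,0,0, 0,0,0,0,0,0]'
python3 - <<'E'
from h import *
o=ctrl.get_obs();print(o['q'],o['tool_pos'],2*np.degrees(np.arctan2(o['tool_rot'][1],o['tool_rot'][0])))
im,d,P=grab('wrist');np.savez('pics/w1.npz',im=im,d=d,P=P)
cv2.imwrite('pics/w1.png',im[...,::-1])
from m import sets
sets('wrist',im,d,P,72.5)
E
```

```text
t: 2.1
tool_pos: [0.527, -0.0765, 0.2014]
tool_rot: [-3.106, 0.471, 0.001]
contact_force: [0.2, -0.4, 0.4]
opening: 0.0853
[-2.84040788e-01 -1.69263751e-01  1.82636694e+00  2.11029395e-05
  1.48523339e+00  1.58753942e+00] [ 0.52698688 -0.07654157  0.2013894 ] 342.76624945711256
wrist grip 791 U [0.0591 0.0669 0.0739] W [-0.5389 -0.5322 -0.5171] Z [0.118 0.156]
wrist housing 3167 U [0.0543 0.0986 0.1478] W [-0.5458 -0.5366 -0.511 ] Z [0.069 0.101]
wrist farjaw 1500 U [0.3038 0.3056 0.318 ] W [-0.5467 -0.5336 -0.5101] Z [0.034 0.09 ]
wrist trig 740 U [0.0742 0.1078 0.1168] W [-0.5397 -0.5285 -0.515 ] Z [0.134 0.145]
wrist bar 1616 U [-0.0184  0.1909  0.3033] W [-0.53   -0.5273 -0.524 ] Z [0.082 0.087]
wrist foam 1934 U [0.2066 0.2237 0.2785] W [-0.5474 -0.5343 -0.5044] Z [0.017 0.059]
wrist timber 681 U [0.146  0.1755 0.1921] W [-0.5445 -0.531  -0.5064] Z [0.015 0.035]
wrist pads 774 U [0.0712 0.2787 0.3029] W [-0.5466 -0.5352 -0.5089] Z [0.016 0.049]
```

View pics/w1.png

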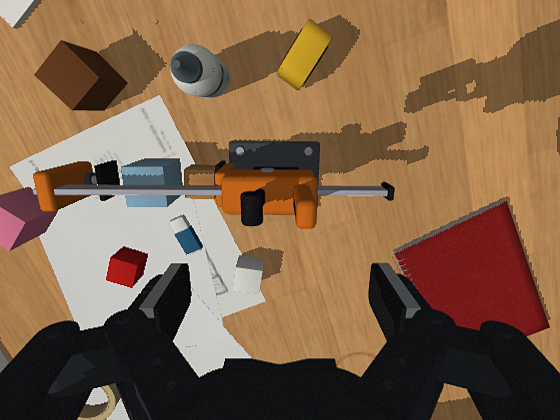

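Wrist view: trigger (251,207) and grip (306,207) are centred between the fingers (180–378). A 3 mm trim, then down.

```bash
python3 -m handwheel '[0.0024,-0.0028,0,0,0,0, 0,0,0.025,0,0,0, 0,0,0.025,0,0,0, 0,0,0.025,0,0,0, 0,0,0.015,0,0,0, 0,0,0,0,0,0]'
python3 -m handwheel '[0,0,0,0,0,0, 0,0,0,0,0,0, 0,0,0,0,0,0]' 0.27 20
python3 - <<'E'
from h import *
for n in('scene','wrist'):
    im,d,P=grab(n);np.savez(f'pics/{n}2.npz',im=im,d=d,P=P)
    if n=='scene':a=cv2.resize(im[160:290,200:380],None,fx=3,fy=3)
    else:b=im
b=cv2.resize(b,None,fx=540/560,fy=540/560)[:210]
cv2.imwrite('pics/s2.png',np.vstack([a,b])[...,::-1])
E
```

```text
t: 2.75
tool_pos: [0.5286, -0.0741, 0.109]
tool_rot: [-3.105, 0.475, 0.008]
contact_force: [-0.9, -0.2, -0.7]
opening: 0.0853
t: 3.05
tool_pos: [0.5315, -0.075, 0.1135]
tool_rot: [3.105, -0.475, 0.004]
contact_force: [0.1, -0.2, 0.7]
opening: 0.062
```

View pics/s2.png

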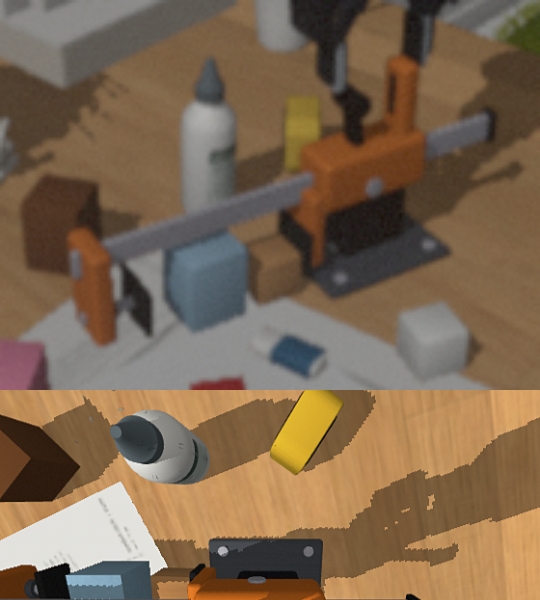

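```bash
python3 -m handwheel '[0,0.0035,0,0,0,0, 0,0.003,0,0,0,0, 0,0.003,0,0,0,0, 0,0,0,0,0,0, 0,0,0,0,0,0]' 0.51 20
python3 - <<'E'
from h import *
from m import sets
im,d,P=grab('scene');np.savez('pics/s3.npz',im=im,d=d,P=P);D,U,W=sets('s',im,d,P,72.5)
z=np.load('pics/scene0.npz');print();sets('s0',z['im'],z['d'],z['P'],72.5)
E
```

```text
t: 3.65
tool_pos: [0.5277, -0.0844, 0.1123]
tool_rot: [3.104, -0.475, 0.001]
contact_force: [-1.1, -3.2, 2.2]
opening: 0.0422
s grip 78 U [0.0609 0.0713 0.0753] W [-0.5294 -0.5159 -0.5126] Z [0.116 0.155]
s housing 333 U [0.0583 0.0983 0.1503] W [-0.5339 -0.5083 -0.5051] Z [0.06  0.102]
s farjaw 5 U [0.3124 0.3146 0.3171] W [-0.5328 -0.5222 -0.5141] Z [0.087 0.09 ]
s trig 112 U [0.0734 0.1119 0.1187] W [-0.5341 -0.5196 -0.5115] Z [0.123 0.144]
s bar 254 U [-0.0182  0.2057  0.3236] W [-0.5282 -0.5239 -0.5202] Z [0.082 0.086]
s foam 580 U [0.2101 0.2364 0.252 ] W [-0.5326 -0.5034 -0.5002] Z [0.017 0.059]
s timber 356 U [0.084  0.1738 0.1958] W [-0.5381 -0.5099 -0.5032] Z [0.013 0.035]
s pads 493 U [0.0683 0.1174 0.2855] W [-0.5365 -0.5133 -0.5051] Z [0.016 0.049]

s0 grip 66 U [0.0642 0.0711 0.0746] W [-0.527  -0.5162 -0.5125] Z [0.115 0.156]
s0 housing 359 U [0.0598 0.1031 0.1506] W [-0.5346 -0.5085 -0.5051] Z [0.063 0.101]
s0 farjaw 7 U [0.3093 0.319  0.3215] W [-0.5355 -0.521  -0.5038] Z [0.06 0.09]
s0 trig 98 U [0.0749 0.1131 0.1189] W [-0.5351 -0.5191 -0.5112] Z [0.124 0.144]
s0 bar 253 U [-0.0173  0.2067  0.3231] W [-0.5279 -0.5238 -0.5207] Z [0.082 0.087]
s0 foam 577 U [0.2099 0.236  0.252 ] W [-0.5317 -0.5036 -0.5004] Z [0.016 0.059]
s0 timber 371 U [0.0788 0.1724 0.1955] W [-0.5388 -0.5109 -0.5033] Z [0.013 0.035]
s0 pads 500 U [0.068  0.1178 0.2854] W [-0.5356 -0.5133 -0.505 ] Z [0.017 0.049]
```

```bash
python3 - <<'E'
from h import *
a=np.load('pics/s3.npz')['im'][130:230,270:380]
im,d,P=grab('side');np.savez('pics/side3.npz',im=im,d=d,P=P)
b=im[150:310,200:340]
cv2.imwrite('pics/s3.png',np.hstack([cv2.resize(a,(440,400),interpolation=2),cv2.resize(b,(350,400),interpolation=2)])[...,::-1])
E
```

```text
(no output)
```

View pics/s3.png

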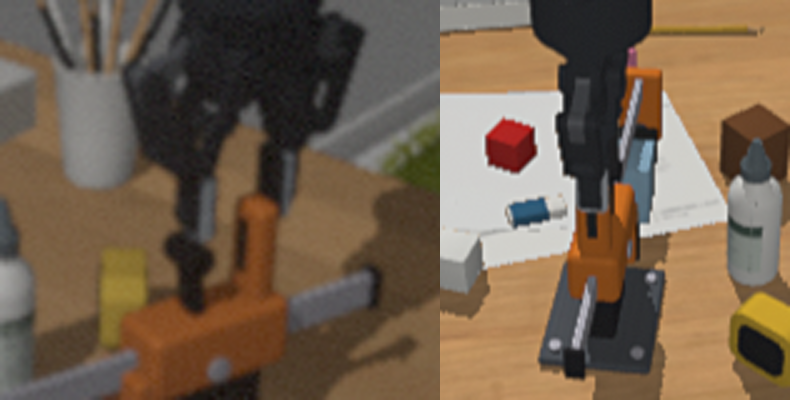

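```bash
python3 - <<'E'
import numpy as np
a=np.radians(72.5);u=np.array([np.cos(a),np.sin(a)]);v=np.array([-u[1],u[0]])
def show(f,pts):
    z=np.load(f);P=z['P']
    for c,r in pts:
        p=P[r,c];print(f,c,r,z['im'][r,c],'U %.4f W %.4f Z %.4f'%(p[:2]@u,p[:2]@v,p[2]))
show('pics/side3.npz',[(261,y) for y in range(216,240,3)]+[(256,218),(267,218)])
show('pics/s3.npz',[(320,y) for y in range(174,202,3)]+[(341,y) for y in range(168,188,3)])
E
python3 -c "
from station import ctrl;o=ctrl.get_obs();print(o)"
```

```text
pics/side3.npz 261 216 [32 33 35] U 0.0209 W -0.5371 Z 0.2057
pics/side3.npz 261 219 [35 36 39] U 0.0266 W -0.5358 Z 0.1952
pics/side3.npz 261 222 [31 32 35] U 0.0447 W -0.5321 Z 0.1746
pics/side3.npz 261 225 [33 36 38] U 0.0443 W -0.5319 Z 0.1687
pics/side3.npz 261 228 [34 36 39] U 0.0421 W -0.5321 Z 0.1642
pics/side3.npz 261 231 [31 33 35] U 0.0431 W -0.5317 Z 0.1570
pics/side3.npz 261 234 [75 77 81] U 0.0504 W -0.5301 Z 0.1443
pics/side3.npz 261 237 [24 27 28] U 0.0566 W -0.5287 Z 0.1323
pics/side3.npz 256 218 [38 39 42] U 0.0267 W -0.5279 Z 0.1964
pics/side3.npz 267 218 [46 46 49] U 0.1022 W -0.5321 Z 0.1382
pics/s3.npz 320 174 [46 41 39] U 0.1111 W -0.5152 Z 0.1850
pics/s3.npz 320 177 [65 65 69] U 0.1077 W -0.5191 Z 0.1756
pics/s3.npz 320 180 [73 72 74] U 0.1068 W -0.5197 Z 0.1683
pics/s3.npz 320 183 [80 81 83] U 0.1065 W -0.5195 Z 0.1614
pics/s3.npz 320 186 [85 87 90] U 0.1077 W -0.5174 Z 0.1557
pics/s3.npz 320 189 [87 85 87] U 0.1067 W -0.5180 Z 0.1481
pics/s3.npz 320 192 [39 35 28] U 0.1087 W -0.5147 Z 0.1432
pics/s3.npz 320 195 [23 19 11] U 0.1088 W -0.5141 Z 0.1365
pics/s3.
[... 483 characters left out ...]
 [136 107  76] U -0.1159 W -0.7169 Z -0.0015
{'t': 3.75, 'q': array([-2.96977317e-01, -9.20666303e-02,  1.90879974e+00, -1.70193118e-03,
        1.32400406e+00,  1.57800180e+00]), 'dq': array([ 0.00114184,  0.00042513,  0.00015687,  0.00039652, -0.00106033,
        0.00113305]), 'effort': array([ 2.69031152e+00, -2.93868005e+01, -3.32644808e+01,  1.33381840e+00,
        6.44788728e-03, -3.97927396e-02]), 'tool_pos': array([ 0.52770461, -0.08442861,  0.112285  ]), 'tool_rot': array([ 3.10368934e+00, -4.75058943e-01,  9.54858268e-04]), 'contact_force': array([-1.27580684, -5.54319137,  2.97696624]), 'wrist_torque': array([-0.79635192,  0.22070688,  0.01844599]), 'opening': 0.04169944618699759}
```

```bash
python3 - <<'E'
import numpy as np
from h import *
z=np.load('pics/w1.npz');P=z['P'];d=z['d']
m=np.zeros(d.shape,bool);m[240:420]=1;m&=(d>0)&(d<.25)
q=P[m];print('w1 TCP z .2014; finger z pct',np.percentile(q[:,2],[0,1,5,20,50]).round(4))
im,d,P=grab('wrist');m=(d>0)&(d<.25);m[:200]=0
np.savez('pics/w4.npz',im=im,d=d,P=P)
print(np.percentile(P[m][:,2],[0,1,5,20]).round(4))
big=np.vstack([np.hstack([cv2.resize(im,(480,360))])])
cv2.imwrite('pics/w4.png',cv2.resize(im,(480,360))[...,::-1])
E
```

```text
w1 TCP z .2014; finger z pct [0.2435 0.2511 0.2651 0.2956 0.308 ]
[0.0442 0.0576 0.0753 0.1009]
```

View pics/w4.png

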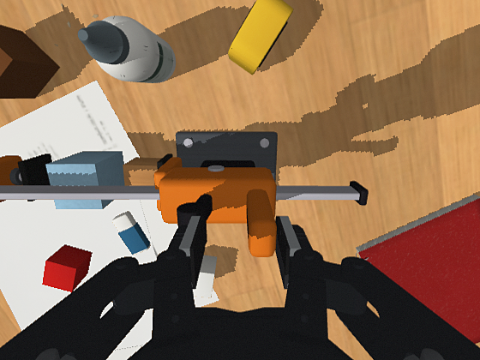

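Wrist view: the fingertips close above the roll, and all three cameras put the real tips about 30 mm higher than the reported TCP. So this squeeze passed over the trigger. I'll open, recentre and go down gently while watching the force.

```bash
python3 -m handwheel '[0,-0.0032,0,0,0,0, 0,-0.0032,0,0,0,0, 0,-0.0031,0,0,0,0, 0,0,0,0,0,0]' 0.0 20
python3 -m handwheel '[0,0,0.008,0,0,0, 0,0,0.008,0,0,0, 0,0,0.006,0,0,0, 0,0,0,0,0,0, 0,0,0,0,0,0]' 0
python3 - <<'E'
from h import *
im,d,P=grab('side');np.savez('pics/side5.npz',im=im,d=d,P=P)
im2,d2,P2=grab('wrist')
m=(d2>0)&(d2<.25);m[:300]=0
print(np.percentile(P2[m][:,2],[0,1,5,20]).round(4))
cv2.imwrite('pics/s5.png',np.hstack([cv2.resize(im[150:310,200:340],(350,400),interpolation=2),cv2.resize(im2,(440,400))])[...,::-1])
E
```

```text
t: 4.2
tool_pos: [0.5302, -0.0737, 0.1113]
tool_rot: [-3.105, 0.474, 0.001]
contact_force: [0.4, 0.8, -0.1]
opening: 0.0854
t: 4.7
tool_pos: [0.5301, -0.0747, 0.0894]
tool_rot: [-3.105, 0.476, 0.001]
contact_force: [0.3, -0.1, 0.4]
opening: 0.0855
[0.1349 0.1434 0.1559 0.1848]
```

View pics/s5.png

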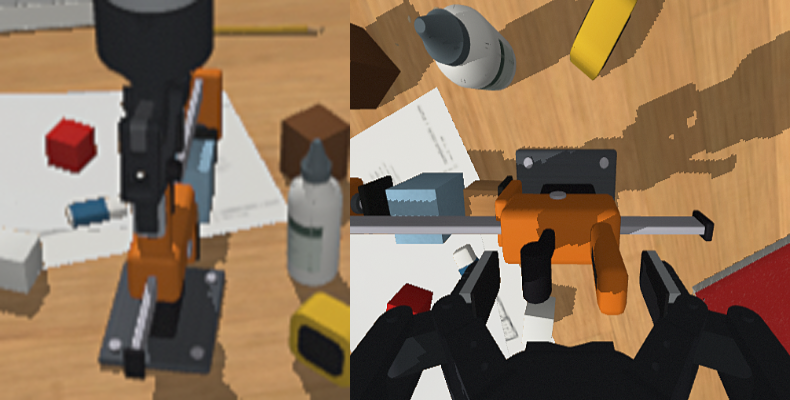

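No contact, and tips are now about 131 mm open. Go 9 mm lower, trim 2 mm toward the grip side and squeeze.

```bash
python3 -m handwheel '[0,0.002,0.005,0,0,0, 0,0,0.004,0,0,0, 0,0,0,0,0,0, 0,0,0,0,0,0]' 0.27 20
python3 -m handwheel '[0,0.0025,0,0,0,0, 0,0.0025,0,0,0,0, 0,0.0025,0,0,0,0, 0,0,0,0,0,0, 0,0,0,0,0,0]' 0.50 20
python3 - <<'E'
from h import *
from m import sets
im,d,P=grab('scene');np.savez('pics/s6.npz',im=im,d=d,P=P);sets('s',im,d,P,72.5)
im2,d2,P2=grab('wrist');np.savez('pics/w6.npz',im=im2,d=d2,P=P2);sets('w',im2,d2,P2,72.5)
cv2.imwrite('pics/s6.png',np.hstack([cv2.resize(im[140:290,210:360],(400,400),interpolation=2),cv2.resize(im2,(400,300),interpolation=2)[:,:].repeat(1,0) if 0 else cv2.copyMakeBorder(cv2.resize(im2,(400,300)),0,100,0,0,0)])[...,::-1])
E
```

```text
t: 5.2
tool_pos: [0.5296, -0.0765, 0.0805]
tool_rot: [-3.105, 0.476, 0.001]
contact_force: [0.6, -0.7, 0.9]
opening: 0.0623
t: 5.7
tool_pos: [0.5281, -0.0841, 0.0826]
tool_rot: [3.105, -0.476, 0.002]
contact_force: [-2.5, 0.7, 7.1]
opening: 0.0432
s grip 75 U [0.0629 0.0702 0.0744] W [-0.5267 -0.5153 -0.5122] Z [0.117 0.155]
s housing 307 U [0.0586 0.1018 0.1493] W [-0.5346 -0.5086 -0.5052] Z [0.063 0.102]
s farjaw 7 U [0.298  0.3046 0.3071] W [-0.5361 -0.515  -0.5062] Z [0.048 0.089]
s trig 136 U [0.0736 0.0985 0.1154] W [-0.5324 -0.5204 -0.5119] Z [0.124 0.148]
s bar 248 U [-0.0325  0.195   0.3082] W [-0.5292 -0.5236 -0.5206] Z [0.082 0.087]
s foam 566 U [0.2102 0.2358 0.252 ] W [-0.5299 -0.5036 -0.5003] Z [0.016 0.059]
s timber 358 U [0.0893 0.1733 0.1955] W [-0.5382 -0.5108 -0.5032] Z [0.013 0.035]
s pads 503 U [0.0687 0.1181 0.2715] W [-0.5366 -0.5132 -0.5049] Z [0.016 0.049]
w grip 3344 U [0.059  0.0668 0.0738] W [-0.539  -0.5354 -0.5181] Z [0.117 0.156]
w housing 8553 U [0.0549 0.1029 0.1467] W [-0.5459 -0.5406 -0.5131] Z [0.063 0.101]
w farjaw 68 U [0.2081 0.2907 0.2916] W [-0.5432 -0.5348 -0.5165] Z [0.03  0.038]
w trig 3850 U [0.0461 0.0917 0.1128] W [-0.54   -0.5351 -0.5158] Z [0.125 0.148]
w bar 3467 U [-0.0332  0.1525  0.2445] W [-0.5302 -0.5275 -0.5238] Z [0.082 0.087]
w foam 4644 U [0.2064 0.2206 0.2506] W [-0.5474 -0.5371 -0.505 ] Z [0.017 0.059]
w timber 1407 U [0.1608 0.1786 0.1932] W [-0.5404 -0.5326 -0.5178] Z [0.014 0.035]
w pads 1598 U [0.0666 0.1533 0.2854] W [-0.5467 -0.5397 -0.5223] Z [0.016 0.049]
```

View pics/s6.png

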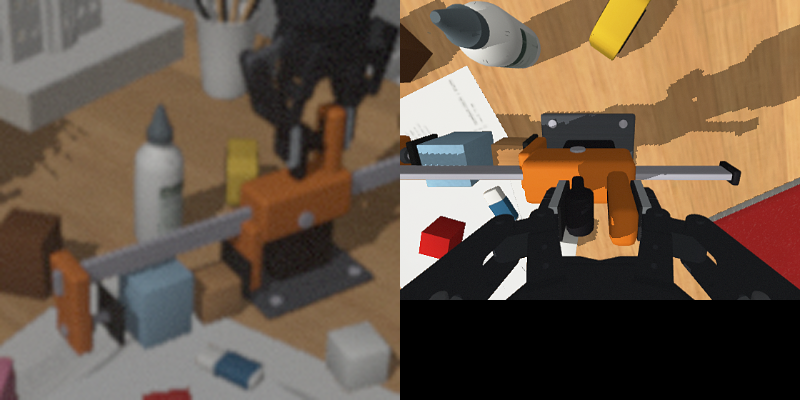

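Good: the roll and grip are between the pads (wrist view at (575,205) and (620,205)), and the bar was drawn in about 14.5 mm. Two more pumps.

```bash
python3 -m handwheel '[0,-0.0025,0,0,0,0, 0,-0.0025,0,0,0,0, 0,-0.0025,0,0,0,0, 0,0,0,0,0,0]' 0.26 20
python3 -m handwheel '[0,0.0025,0,0,0,0, 0,0.0025,0,0,0,0, 0,0.0025,0,0,0,0, 0,0,0,0,0,0, 0,0,0,0,0,0]' 0.50 20
cat > look.py <<'E'
from h import *
from m import sets
import sys,io
im,d,P=grab('scene');np.savez(f'pics/{sys.argv[1]}.npz',im=im,d=d,P=P);sets('s',im,d,P,72.5)
E
python3 look.py s7|grep -E 'farj|foam|timb|pads|bar'
```

```text
t: 6.2
tool_pos: [0.5297, -0.0763, 0.0806]
tool_rot: [3.105, -0.475, -0.001]
contact_force: [0.5, 0.6, -0.1]
opening: 0.0632
t: 6.7
tool_pos: [0.5282, -0.0841, 0.0824]
tool_rot: [3.105, -0.476, 0.002]
contact_force: [-1.4, 0.9, 5.8]
opening: 0.0429
s bar 239 U [-0.0458  0.182   0.2961] W [-0.5287 -0.5238 -0.5202] Z [0.082 0.086]
s foam 495 U [0.2097 0.2323 0.2517] W [-0.528  -0.5029 -0.5003] Z [0.017 0.059]
s timber 369 U [0.0786 0.1737 0.1956] W [-0.5387 -0.5109 -0.5029] Z [0.013 0.035]
s pads 505 U [0.0688 0.1182 0.2582] W [-0.5363 -0.5134 -0.505 ] Z [0.016 0.049]
```

```bash
python3 -m handwheel '[0,-0.0025,0,0,0,0, 0,-0.0025,0,0,0,0, 0,-0.0025,0,0,0,0, 0,0,0,0,0,0]' 0.26 20
python3 -m handwheel '[0,0.0025,0,0,0,0, 0,0.0025,0,0,0,0, 0,0.0025,0,0,0,0, 0,0,0,0,0,0, 0,0,0,0,0,0]' 0.50 20
python3 look.py s8|grep -E 'farj|foam|timb|pads|bar'
python3 - <<'E'
from h import *
im,d,P=grab('wrist')
a=np.load('pics/s8.npz')['im'][190:280,215:335]
cv2.imwrite('pics/s8.png',np.vstack([cv2.resize(a,(480,360),interpolation=2),cv2.resize(im[100:300,:280],(480,240))])[...,::-1])
E
```

```text
t: 7.15
tool_pos: [0.5296, -0.0764, 0.0805]
tool_rot: [3.105, -0.475, -0.001]
contact_force: [-0.3, -0.6, -0.6]
opening: 0.0634
t: 7.65
tool_pos: [0.5282, -0.0841, 0.0824]
tool_rot: [3.105, -0.476, 0.002]
contact_force: [-2.1, 1.5, 7.0]
opening: 0.0429
s bar 226 U [-0.0587  0.1657  0.2814] W [-0.5285 -0.5239 -0.5205] Z [0.082 0.086]
s foam 492 U [0.1974 0.2197 0.2389] W [-0.5275 -0.5028 -0.4998] Z [0.017 0.059]
s timber 258 U [0.0788 0.1668 0.1879] W [-0.5393 -0.5087 -0.5029] Z [0.014 0.035]
s pads 507 U [0.0673 0.1183 0.2451] W [-0.536  -0.5131 -0.505 ] Z [0.016 0.049]
```

View pics/s8.png

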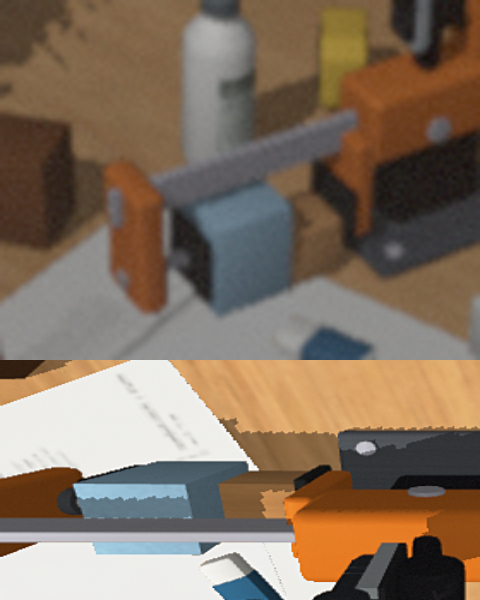

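Upper crop: the far pad is on the foam and the foam is touching the timber, with only the small timber-to-near-pad gap left at (335,215). Next, a partial pump with a finer measure.

```bash
cat > look2.py <<'E'
from h import *
import sys
a=np.radians(72.5);u=np.array([np.cos(a),np.sin(a)]);v=np.array([-u[1],u[0]])
def meas(im,d,P):
    h=cv2.cvtColor(im,cv2.COLOR_RGB2HSV).astype(int);H,S,V=h[...,0],h[...,1],h[...,2];Z=P[...,2];U=P[...,:2]@u;W=P[...,:2]@v
    m=(d>0)&(abs(W+.53)<.05)
    j=m&(H<14)&(S>150)&(Z>.02)&(Z<.092)&(U>.22)&(U<.34)
    jt=m&(S<80)&(abs(Z-.085)<.003)&(U>-.1)&(U<.36)
    f=m&(H>95)&(H<115)&(S>50)&(Z>.015)&(Z<.062)&(U>.12)&(U<.3)
    p=m&(im.max(-1)<50)&(Z>.012)&(Z<.05)&(U>.2)&(U<.3)
    t=m&(H>5)&(H<20)&(S>80)&(S<185)&(Z>.012)&(Z<.036)&(U>.15)&(U<.21)
    r=lambda s,q:np.percentile(U[s],q) if s.sum()>5 else np.nan
    return np.array([r(j,50),r(jt,1),r(jt,99),r(f,98),r(f,50),r(p,50),r(t,50)])*1e3
if __name__=='__main__':
    for _ in range(2):
        im,d,P=grab('scene');np.savez(f'pics/{sys.argv[1]}.npz',im=im,d=d,P=P)
    print('jaw barlo barhi foam98 foam50 pad50 timb50')
    for n in('scene0','s3','s6','s7','s8',sys.argv[1]):
        z=np.load(f'pics/{n}.npz');print(n,meas(z['im'],z['d'],z['P']).round(1))
E
python3 -m handwheel '[0,-0.0025,0,0,0,0, 0,-0.0025,0,0,0,0, 0,-0.0025,0,0,0,0, 0,0,0,0,0,0]' 0.26 20
python3 -m handwheel '[0,0.002,0,0,0,0, 0,0.002,0,0,0,0, 0,0,0,0,0,0, 0,0,0,0,0,0]' 0.39 20
python3 look2.py s9
```

```text
t: 8.15
tool_pos: [0.5296, -0.0764, 0.0805]
tool_rot: [3.105, -0.475, -0.001]
contact_force: [0.1, 0.0, -0.3]
opening: 0.0631
t: 8.55
tool_pos: [0.5291, -0.0794, 0.0816]
tool_rot: [-3.103, 0.475, -0.002]
contact_force: [-0.1, 5.7, 4.5]
opening: 0.052
jaw barlo barhi foam98 foam50 pad50 timb50
scene0 [316.7 -19.6 324.3 252.  236.  284.6 177.1]
s3 [317.1 -19.7 324.5 252.  236.4 284.7 177. ]
s6 [303.1 -33.2 309.6 252.  235.8 270.5 177.4]
s7 [290.  -46.8 297.5 251.7 232.3 257.2 177.7]
s8 [276.9 -59.2 284.3 238.9 219.7 244.  170.9]
s9 [272.3 -65.2 277.9 234.6 215.9 239.8 165.8]
```

No compression yet (jaw–pad distance 32.5, free ~32.6). Continue closing in small steps.

```bash
python3 -m handwheel '[0,0.0015,0,0,0,0, 0,0.001,0,0,0,0, 0,0,0,0,0,0]' 0.45 20
python3 look2.py s10 | tail -1
python3 -m handwheel '[0,0.001,0,0,0,0, 0,0.001,0,0,0,0, 0,0,0,0,0,0]' 0.50 20
python3 look2.py s11 | tail -1
```

```text
t: 8.95
tool_pos: [0.5285, -0.0818, 0.0823]
tool_rot: [-3.103, 0.475, -0.002]
contact_force: [-2.4, 5.7, 7.7]
opening: 0.047
s10 [268.5 -68.7 275.7 234.5 214.9 239.7 167.1]
t: 9.35
tool_pos: [0.528, -0.0839, 0.0827]
tool_rot: [-3.103, 0.475, -0.002]
contact_force: [-2.5, 5.5, 9.0]
opening: 0.043
s11 [266.3 -72.1 273.3 234.3 215.2 239.5 166.6]
```

Blocks are together and the pad is at about 6 mm. One last pump, approaching 9.25 mm in steps.

```bash
python3 -m handwheel '[0,-0.0025,0,0,0,0, 0,-0.0025,0,0,0,0, 0,-0.0015,0,0,0,0, 0,0,0,0,0,0]' 0.26 20
python3 look2.py s12 | tail -1
python3 -m handwheel '[0,0.002,0,0,0,0, 0,0.002,0,0,0,0, 0,0,0,0,0,0, 0,0,0,0,0,0]' 0.39 20
python3 look2.py s13 | tail -1
```

```text
t: 9.85
tool_pos: [0.5289, -0.0783, 0.0802]
tool_rot: [-3.105, 0.475, 0.001]
contact_force: [1.3, 1.5, -1.6]
opening: 0.0629
s12 [271.2 -65.9 276.8 234.7 215.5 239.9 166.8]
t: 10.35
tool_pos: [0.5291, -0.0801, 0.0821]
tool_rot: [-3.1, 0.475, -0.003]
contact_force: [0.4, 9.7, 5.2]
opening: 0.0524
s13 [267.6 -68.1 275.1 234.3 215.1 239.7 166.8]
```

```bash
python3 -m handwheel '[0,0.001,0,0,0,0, 0,0.001,0,0,0,0, 0,0,0,0,0,0, 0,0,0,0,0,0]' 0.44 20
python3 look2.py s14 | tail -1
```

```text
t: 10.85
tool_pos: [0.5288, -0.0814, 0.0826]
tool_rot: [-3.099, 0.474, -0.004]
contact_force: [0.5, 12.1, 6.1]
opening: 0.0478
s14 [265.5 -71.8 272.8 234.5 215.5 239.7 167.2]
```

```bash
python3 -m handwheel '[0,0.0005,0,0,0,0, 0,0,0,0,0,0, 0,0,0,0,0,0, 0,0,0,0,0,0]' 0.478 20
python3 look2.py s15 | tail -1
```

```text
t: 11.35
tool_pos: [0.5285, -0.0829, 0.0831]
tool_rot: [-3.101, 0.475, -0.003]
contact_force: [-2.1, 9.7, 8.1]
opening: 0.0451
s15 [263.5 -74.4 271.3 234.5 215.6 239.6 167.2]
```

```bash
python3 -m handwheel '[0,0,0,0,0,0, 0,0,0,0,0,0, 0,0,0,0,0,0, 0,0,0,0,0,0, 0,0,0,0,0,0, 0,0,0,0,0,0]' 0.483 20
python3 look2.py s16 | tail -1
python3 - <<'E'
from h import *
im,d,P=grab('wrist')
a=np.load('pics/s16.npz')['im'][150:280,210:350]
cv2.imwrite('pics/s16.png',np.hstack([cv2.resize(a,(420,390),interpolation=2),cv2.resize(im[:,:],(370,277)) if 0 else cv2.copyMakeBorder(cv2.resize(im,(370,277)),0,113,0,0,0)])[...,::-1])
E
```

```text
t: 12.05
tool_pos: [0.5284, -0.0831, 0.0831]
tool_rot: [-3.102, 0.475, -0.003]
contact_force: [-2.0, 8.2, 9.5]
opening: 0.0443
s16 [263.7 -74.1 271.1 234.5 215.  239.7 166.1]
```

View pics/s16.png

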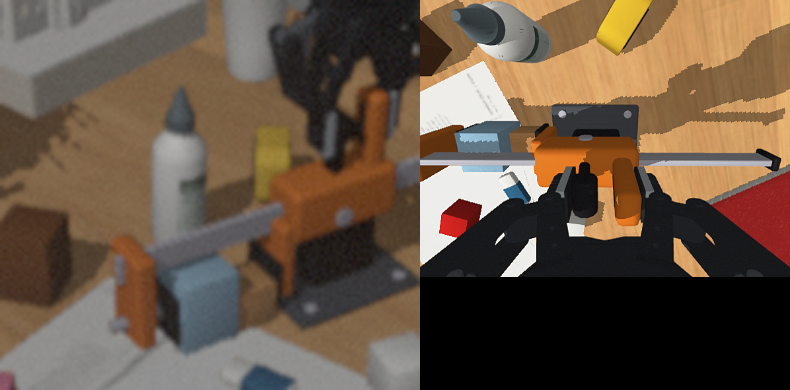

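The blocks are pressed together, the pad is in about 9 mm and steady, and nothing else has moved. Handing in while holding the squeeze.

```bash
python3 -c "
from station import ctrl;print(ctrl.finish_job())"
```

```text
the job is handed in; nothing more can be done
None
```

I pumped the clamp until the foam tower and the timber block were pressed together. I handed it in at about 12 s with the trigger still squeezed and the far pad about half pushed in; no verdict was reported.

- **Squeezes:** Four squeezes brought the blocks together. A fifth, raised in small steps at the 20 N grip setting, is the one being held.
- **Last checks:** The jaw-to-pad and jaw-to-foam distances gave 8.7 and 8.8 mm of pad travel (half is 9.25 mm), good to a few tenths of a millimetre. In the last picture the bottle, tape measure and eraser looked undisturbed. The force on the wrist was about 13 N.
- **What disagreed:** The first squeeze closed above the trigger and moved nothing, because the cameras showed the real fingertips about 30 mm higher than the reported tool position. I opened, went lower with no contact on the way down, and carried on. The side camera also placed the clamp several millimetres off along the bar from the other two, so I went by those.

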